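Close and clamp the swing plate of a capsule filler

TASK

Close the capsule filler: push the swung-out hole plate at its free front corner so that it pivots about its pin, gently, until it presses lightly against the tip of the stop screw. Then let go of the plate and press the knob of the tapered plunger down into the plate's slot until it wedges and goes firm, so that the plate stays clamped against the screw without being forced. Leave the carton, the label roll and the cream pot where they are.

Things in the scene. Friction and masses are not known exactly. Their poses are not given: they have to be found in the camera images.
- filler: Capsule filler: low grey casting with a bare steel deck, fixed to the worktop; deck top 36 mm high. Origin on the pivot pin's axis at worktop level, z up. Frame (mm): deck x -100..25, y -152..25; a foot behind it, x 25..79, y -145..-43, carries the stop bracket. The pin (10 mm thick) has a knurled nut, 19 mm wide, top 61 mm high; the plate cannot lift off it.
- plate: Loose white hole plate 100 x 150 x 12 mm, 0.3 kg, flat on the deck (36 to 48 mm high), turning on the pin with 0.3 mm play and about 1 N of drag. Origin: centre of its pin hole, underside. Frame (mm): x -87..13, y -137..13; front edge x = -87. At first its yaw is 0.55 to 0.95 rad clockwise (-) of the filler's; closed, equal within 0.06 rad. Low rim (3.5 mm) round its 36 capsule holes.
- plate_corner (a point): The plate's free front corner, (-87, -137, 6) mm in the plate's frame. Push the front edge close to it, with the fingertips 37 to 47 mm above the worktop.
- plate_slot (a point): Centre, at the plate's top, of the 26 x 28 mm through slot behind the middle of its holes: plate frame (mm) x -23..3, y -86..-58. The plunger goes down into it.
- stop_bracket: Dark steel bracket on the filler; its frame is the filler's (origin on the pivot axis, worktop level). Wall x 27..47, y -132..-58 mm, 58 mm high; at y -87..-57 it rises to 70 mm and an arm from there reaches forward over the plate to x = -19, 56 to 70 mm high, and carries the plunger. The wall's right end carries the stop screw.
- screw_hole (a point): Where the 8 mm steel stop screw leaves the wall's front face: (27, -118, 42) mm in the filler's frame. It points to the plate (-x) and meets its rear edge. Its tip stands 8 to 20 mm out of the face: set by hand, different each time, not measured; find it by feel. It is rigid. A steady push of 5 to 9 N by the fingers is right; over 12 N by the fingers cracks the plate.
- plunger (a joint): Downward travel of the tapered plunger, m: 0 up, 0.034 down. 5 N of friction; stays where left. Up, its tip is 2 mm above the plate. From 3 to 31 mm above the tip it widens from 5 to 25 mm; going down it bears on the slot's rear wall and drives the plate on to the screw, wedging at 9 to 33 mm. If the plate is short of the screw the tip lands on it. Firm: steady 13 to 16 N on the knob.
- plunger_knob (a point): Centre of the flat top of the plunger's black knob (28 mm wide, 9 mm thick), at (-3.5, -72) mm in the filler's frame, 123 mm above the worktop when up; moves with the plunger. Press it straight down with the closed fingertips.
- carton: Small white capsule carton, 52 x 84 x 30 mm, bystander. Origin: centre of its underside.
- roll: White roll of labels lying flat, 62 mm wide, 34 mm high, bystander. Origin: centre of its underside.
- pot: White cream pot with lid, 62 mm wide, 66 mm high, bystander. Origin: centre of its underside.
There are look-alikes about, which are no part of the job. There is more than one size of the plate; the job needs the middle-sized.

How it is judged:
By the outcome, as a careful person would: the job done as asked, in the order asked, and still so for the second after the job is handed in, with the robot touching nothing.
It also fails if it takes over 59 s, if anything falls off the work surface, if the arm or the gripper's body presses on something with over 40 N, if the wrist force passes 120 N, or if a joint passes its speed limit or range.

ROBOT

A 6-joint arm with a two-finger parallel gripper is mounted at the origin on a cart in front of the work surface, level with it; the furniture and walls round the work are solid. World frame = base frame: x ahead of the robot, y to its left, z up, the work surface at z = 0. Lengths are in m, angles in rad, forces in N, time in s.
With the tool pointing down it reaches from about 0.35 to 0.975 m from the base axis. Payload 4.9 kg.
Tool frame: the origin (TCP) lies midway between the tips of the shut fingers; the grasp point (between the pads) lies 19 mm behind it; z points along the fingers, y is the line along which they close (so a half turn about z gives the same grasp; the last joint's range is limited). The gripper opens to 85 mm and grips with 20 to 120 N. Pads are 22 mm wide; open, the fingers measure 114 mm over their backs; the gripper's body (76 mm by 85 mm) begins 54 mm behind the grasp point. The pads swing forward as they close: fully open they stand 13 mm farther back than shut.
Start: joints at [-1.414, 0.053, 1.613, -0, 1.476, -0.119], TCP at [0.17, -0.601, 0.231] pointing down, gripper open.
Joint ranges: [-3.01, 3.01], [-1.01, 2.22], [0.06, 2.58], [-1.02, 4.17], [0.09, 2.62], [-3.14, 3.14]. Speed limits (rad/s): [2.57, 2.57, 3.14, 3.14, 3.14, 3.14].

INTERFACE

Orientations are given as a unit quaternion [w, x, y, z].
In Python, from plant import state, grab_frame, job_done, cut_out, place_of gives the robot as it stands.
- The arm moves only by the tool jog_arm, never from a script. Its argument "motion" is text: rows parted by semicolons, each of 7 numbers parted by spaces: the opening in per cent of the stroke, from 0 (shut) to 100 (fully open), then the shift along the tool's x, y, z as a fraction of full scale, then the turn, a rotation vector about the tool's x, y, z as a fraction of full scale. A call has exactly 5 rows; each row is the pose to reach, as a shift and turn from the pose commanded when the call began, along the tool's axes at that moment; what a row does not reach only later rows make up. Full scale, the value 1, is 50 cm for a shift and 1.5 rad for a turn. A row lasts 1/8 s, in which the tool goes at most 62.5 mm and 10.7 degrees, less where a joint would pass 70% of its speed; a pose out of reach is approached as far as the arm can. A call with a number of a shift or a turn outside -1 to 1 is refused whole. A call with a gripper value outside its range is refused whole. The fingers move at their own pace and stop on an object; the grip force is fixed at half the most. Time passes only in rows, so rows that repeat a pose let the fingers close, or fill a call up. It gives the time, the measured TCP pose, the force, the opening and the grip force at its end, in the units of the state.
- state(): the state, without advancing time (a new reading comes with each control period).
- grab_frame(name): name is "side" or "top" or "wrist"; returns a dict with "color" (400x640x3 uint8, red, green, blue), "range_z" (400x640 float32, m along the optical axis (not along the pixel's ray), 0 where there is no reading), "intrinsics" (3x3 intrinsics, pixels), "k1" (the pictures are not rectified: a ray, as slopes to the right and down, at radius r is drawn at 1 + k1 r^2 times it, then the intrinsics apply), "world_from_camera" (4x4, takes a point from camera to world coordinates). Camera axes: x right, y up, looking along -z (the intrinsics and any distortion apply to the point x, -y, -z); pixel columns grow to the right and rows downward; lengths in m; the calibration is good to about 2 mm. A picture is of the moment at which its call begins.
- job_done(): hands the job in; it is judged then, once.
Trained networks look in the newest picture that a camera, given by its name, has taken for a name from the list of things; names that differ only in an ending like _2 or _b are one class to them, and where a whole thing is asked for, a point or a joint stands for the part that bears it (a point fixed in the world has none). Each returns a list of dicts, best first, with "p" (0 to 1); they miss things now and then, are a little off and sometimes report something else, mostly with a low value. They report only what shows in the picture. A call takes as long as a camera call. They do not tell look-alikes from the thing itself.
- cut_out(camera, thing): "pixels" (400x640 bool, what is visible of it).
- place_of(camera, thing): "at" ([x, y, z] in m, in world coordinates, good to about 4 mm: a listed point, or the origin of a listed thing).
The state is a dict: "time": time; "joint_pos": joint angles; "joint_vel": joint speeds; "joint_efforts": joint torques, N m; "tool_pos": TCP position; "tool_rot": TCP orientation; "contact_force": force on the tool from outside, world axes, zero at the start; "ft_torque": the same for the moment, N m; "gripper_width": opening from 0.0 (shut) to 1.0 (fully open); "grasp_force": force on a finger pad.
Only numpy, scipy, OpenCV 4.12 (cv2) and the standard library are available. Lean on these libraries where they do the work, as an engineer would, in place of code of your own. Each camera call takes 0.05 s, during which the arm holds its last target. There are 200 camera calls.

## Working session

There is one attempt and no reset: what is moved stays moved. The work goes in short steps, Python scripts to look and compute and a tool call to move; the robot and the scene stay as the last step left them, time stands still between calls to the robot, and variables do not carry over. Pictures are saved under pics/ and viewed, at most 10 in all, crops included, and the job is handed in when it is done.

Besides the shell and the picture viewer there is one more tool, called as name(argument=value, ...), one argument or row to a line, values as JSON. jog_arm: Moves the arm, as the interface text tells. Shift numbers are shares of 50 cm and turn numbers shares of 1.5 rad, none past 1 either way. Its arguments: {"type":"object","properties":{"motion":{"type":"string"}},"required":["motion"]}

```bash
mkdir -p pics; ls; cat > h.py <<'E'
import numpy as np, cv2
from plant import *
def px2w(f,u,v,z=None):
    K=f["intrinsics"];T=f["world_from_camera"]
    d=np.array([(u-K[0,2])/K[0,0],(v-K[1,2])/K[1,1]]);s=d.copy()
    for _ in range(10): s=d/(1+f["k1"]*(s@s))
    r=np.array([s[0],-s[1],-1.])
    if z is None: return (T@np.append(r*f["range_z"][int(v),int(u)],1))[:3]
    w=T[:3,:3]@r; return T[:3,3]+w*(z-T[2,3])/w[2]
def w2px(f,p):
    T=f["world_from_camera"];K=f["intrinsics"]
    c=np.linalg.inv(T)@np.append(p,1);s=np.array([c[0],-c[1]])/-c[2]
    s=s*(1+f["k1"]*(s@s));return np.array([K[0,0]*s[0]+K[0,2],K[1,1]*s[1]+K[1,2]])
E
python3 - <<'E'
from h import *
ims=[]
for c in ("top","side"):
    f=grab_frame(c);cv2.imwrite(f"pics/{c}0.png",f["color"][...,::-1])
    print(c,f["world_from_camera"][:3,3].round(3))
    for t in ("filler","plate","plate_corner","plate_slot","stop_bracket","screw_hole","plunger_knob","carton","roll","pot"):
        for r in place_of(c,t)[:3]: print(t,round(r["p"],2),np.round(r["at"],3),w2px(f,r["at"]).round())
print(state())
E
```

```text
pics
top [ 0.341 -0.201  1.437]
filler 0.94 [ 0.598 -0.092  0.002] [284. 191.]
plate 0.83 [ 0.596 -0.089  0.036] [282. 190.]
plate 0.78 [ 0.326 -0.276 -0.001] [338. 268.]
plate 0.59 [ 0.596 -0.092 -0.001] [284. 192.]
plate_corner 0.95 [ 0.395 -0.597  0.012] [430. 246.]
plate_corner 0.9 [ 0.436 -0.327  0.005] [352. 236.]
plate_corner 0.76 [ 0.439 -0.126  0.038] [293. 235.]
plate_slot 0.9 [ 0.518 -0.646  0.016] [442. 210.]
plate_slot 0.82 [ 0.543 -0.13   0.051] [294. 204.]
plate_slot 0.63 [ 0.378 -0.282  0.006] [339. 253.]
stop_bracket 0.2 [ 0.543 -0.133  0.045] [295. 205.]
screw_hole 0.77 [ 0.648 -0.201  0.042] [314. 174.]
screw_hole 0.64 [ 0.441 -0.126  0.04 ] [293. 235.]
plunger_knob 0.41 [ 0.604 -0.162  0.124] [302. 182.]
carton 0.75 [0.744 0.142 0.001] [219. 152.]
carton 0.47 [ 0.544 -0.13   0.051] [294. 204.]
pot 0.65 [ 0.495 -0.413 -0.001] [376. 219.]
side [0.015 1.216 0.76 ]
filler 0.82 [ 0.6   -0.089 -0.002] [292. 240.]
plate 0.98 [ 0.596 -0.088  0.033] [292. 232.]
plate 0.71 [ 0.611 -0.618 -0.003] [335. 190.]
plate 0.6 [ 0.324 -0.279  0.005] [378. 228.]
plate_corner 0.85 [ 0.
[... 544 characters left out ...]
nt_pos': array([-1.41398174e+00,  5.27545606e-02,  1.61292371e+00, -1.39605274e-05,
        1.47601163e+00, -1.19007450e-01]), 'joint_vel': array([-0.00114503,  0.00117201, -0.00026104,  0.00041919,  0.00122657,
        0.0001609 ]), 'joint_efforts': array([ 2.18694440e-03, -3.93686628e+01, -3.70462310e+01,  2.07433499e-05,
        5.95959918e-04, -3.11221640e-06]), 'tool_pos': array([ 0.17019821, -0.60134541,  0.23125553]), 'tool_rot': array([-4.84841168e-05,  9.90505247e-01,  1.37474922e-01, -7.86677286e-06]), 'contact_force': array([ 0.34257982, -0.63202612, -0.55504035]), 'ft_torque': array([-0.0248679 ,  0.03364372, -0.02950071]), 'grasp_force': 0.0, 'gripper_width': 0.9997184590187467}
```

View pics/top0.png

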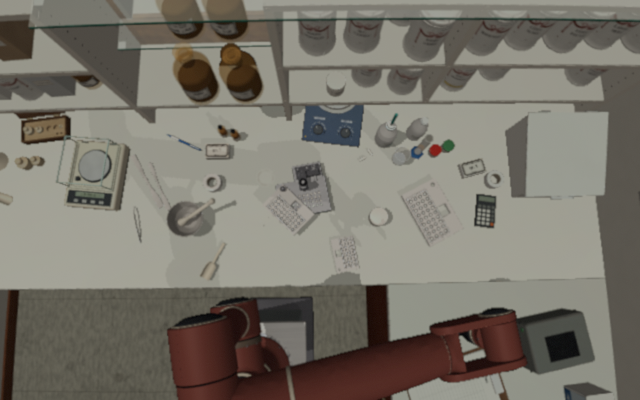

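View pics/side0.png

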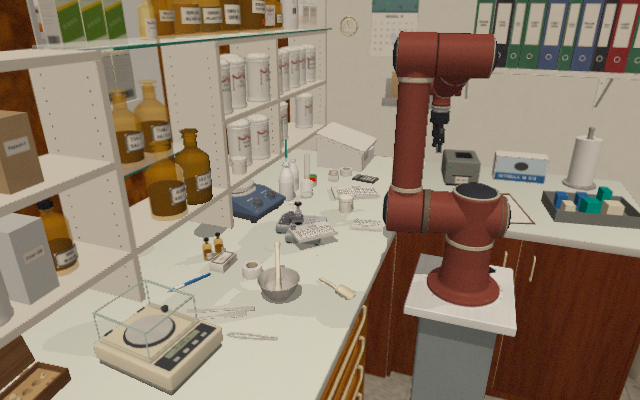

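Plate candidates are the one on the filler (293,205), a large loose one (430,210) and a small loose one (345,253). The middle-sized one is on the filler, with its corner near world (0.439,-0.124). I'll move above it for a close look, with the gripper shut.

```bash
cat >> h.py <<'E'
from scipy.spatial.transform import Rotation as Ro
def down(yaw): return Ro.from_matrix(np.array([[np.cos(yaw),np.sin(yaw),0],[np.sin(yaw),-np.cos(yaw),0],[0,0,-1.]]))
def go(x,y,z,yaw):
    s=state();R=Ro.from_quat(np.roll(s["tool_rot"],-1))
    return (R.inv().apply(np.array([x,y,z])-s["tool_pos"])/.5).round(4),((R.inv()*down(yaw)).as_rotvec()/1.5).round(4)
E
python3 -c "
from h import *
print(go(.47,-.15,.40,0.0))"
```

```text
(array([ 0.8228, -0.7053, -0.3374]), array([-1.000e-04,  0.000e+00,  1.839e-01]))
```

jog_arm(
  motion="0 0.082 -0.07 -0.12 0 0 0.03; 0 0.17 -0.14 -0.2 0 0 0.06; 0 0.25 -0.21 -0.27 0 0 0.1; 0 0.33 -0.28 -0.32 0 0 0.14; 0 0.41 -0.35 -0.337 0 0 0.184",
)

```text
time: 1.72
tool_pos: [0.3143, -0.3857, 0.3993]
tool_rot: [0.001, 1.0, -0.002, 0.001]
contact_force: [0.4, -0.8, 0.4]
gripper_width: -0.002
grasp_force: 0.0
```

```bash
python3 -c "
from h import *
print(go(.47,-.15,.40,0.0),state()['tool_pos'])"
```

```text
(array([ 0.3098, -0.4723, -0.0022]), array([ 0.0019, -0.0013, -0.0021])) [ 0.31433004 -0.38565622  0.3992775 ]
```

jog_arm(
  motion="0 0.062 -0.094 0 0 0 0; 0 0.124 -0.189 0 0 0 0; 0 0.186 -0.283 0 0 0 0; 0 0.248 -0.378 0 0 0 0; 0 0.31 -0.472 -0.002 0.002 -0.001 -0.002",
)

```text
time: 2.35
tool_pos: [0.4692, -0.149, 0.3981]
tool_rot: [-0.001, 1.0, 0.001, -0.0]
contact_force: [0.1, 0.1, -0.0]
gripper_width: -0.0
grasp_force: 0.0
```

```bash
python3 - <<'E'
from h import *
f=grab_frame("wrist");cv2.imwrite("pics/w1.png",f["color"][...,::-1])
s=state();R=Ro.from_quat(np.roll(s["tool_rot"],-1))
print(s["tool_pos"],s["contact_force"],"cam in tool",R.inv().apply(f["world_from_camera"][:3,3]-s["tool_pos"]))
for t in ("filler","plate","plate_corner","plate_slot","stop_bracket","screw_hole","plunger_knob"):
    for r in place_of("wrist",t)[:2]: print(t,round(r["p"],2),np.round(r["at"],4),w2px(f,r["at"]).round())
E
```

```text
[ 0.47172877 -0.14397116  0.39801397] [-0.5540957   3.96218633 -1.05913228] cam in tool [ 0.07656147  0.0048245  -0.14241469]
filler 0.68 [ 0.5959 -0.0932 -0.0025] [283.  62.]
plate 0.75 [ 0.6092 -0.615  -0.0025] [630.  55.]
plate 0.73 [ 0.5919 -0.0891  0.0328] [277.  62.]
plate_corner 0.95 [ 0.3941 -0.586   0.003 ] [581. 194.]
plate_corner 0.87 [ 0.4389 -0.3299  0.0124] [433. 168.]
plate_slot 0.75 [ 0.3768 -0.2787  0.0093] [398. 204.]
plate_slot 0.73 [ 0.5415 -0.1318  0.0462] [308. 100.]
screw_hole 0.87 [ 0.6494 -0.2035  0.0423] [361.  15.]
plunger_knob 0.89 [ 0.6062 -0.1612  0.1175] [331.  42.]
```

View pics/w1.png

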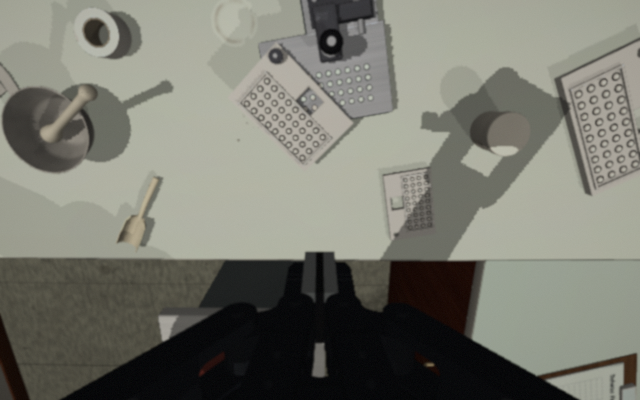

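The wrist view shows the plate on the filler deck. Its nut is at (277,55), free front corner near (305,163) and far rear corner near (355,120); the knob is at (331,42). The small plate (410,200) and the large one (600,120) are look-alikes. Next is a close crop with the metric check.

```bash
python3 - <<'E'
from h import *
f=grab_frame("wrist");c=f["color"][0:180,215:415,::-1];cv2.imwrite("pics/w2.png",cv2.resize(c,None,fx=4,fy=3.3,interpolation=cv2.INTER_CUBIC)[:600])
m=[r for r in cut_out("wrist","plate") ]
for r in m[:4]:
    y,x=np.nonzero(r["pixels"]);print(r["p"],x.mean(),y.mean(),len(x))
    if abs(x.mean()-300)<40:
        p=np.array([px2w(f,a,b,.048)[:2] for a,b in zip(x,y)]);q=cv2.minAreaRect(p.astype(np.float32)*1000);print(q,cv2.boxPoints(q).round())
P=[]
for cam in("top","side","wrist"):
    for t in("plunger_knob","screw_hole","filler"):
        g=[r["at"] for r in place_of(cam,t) if np.hypot(r["at"][0]-.62,r["at"][1]+.15)<.09];print(cam,t,np.round(g[:1],4))
E
```

```text
0.78 286.83162778005186 108.09141765588757 7329
((528.4243774414062, -108.01091766357422), (152.3022003173828, 102.03166198730469), 45.537105560302734) [[ 439. -127.]
 [ 511. -198.]
 [ 618.  -89.]
 [ 545.  -18.]]
0.77 408.23710034821147 202.35675846786958 3159
0.64 602.9753353973168 114.69298245614036 9690
top plunger_knob [[ 0.6039 -0.1618  0.1237]]
top screw_hole [[ 0.6475 -0.2008  0.0418]]
top filler [[ 0.5985 -0.0923  0.0022]]
side plunger_knob [[ 0.6044 -0.1583  0.1263]]
side screw_hole [[ 0.6409 -0.2034  0.041 ]]
side filler [[ 0.5997 -0.0888 -0.0016]]
wrist plunger_knob [[ 0.6071 -0.1612  0.118 ]]
wrist screw_hole [[ 0.6449 -0.202   0.0412]]
wrist filler [[ 5.956e-01 -9.360e-02  1.000e-04]]
```

View pics/w2.png

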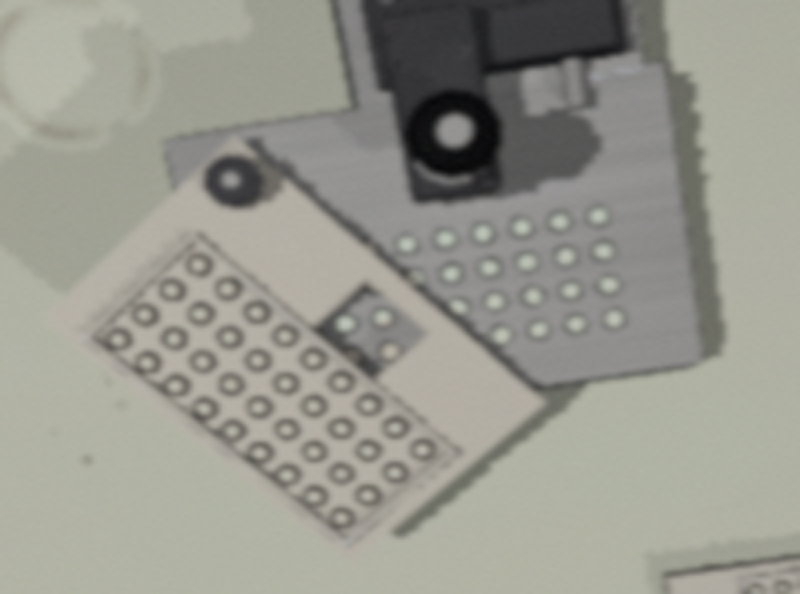

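The crop confirms it: a 152x102 mm plate with its pin nut and slot, sitting on the steel deck. Fit: pivot (0.597,-0.0915), plate yaw -0.78, filler yaw about 0.175. Now to a standoff in front of the free corner's edge.

```bash
cat >> h.py <<'E'
PIV=np.array([.597,-.0915]);FY=.175
def loc(xl,yl,yaw): c,s=np.cos(yaw),np.sin(yaw); return PIV+np.array([c*xl-s*yl,s*xl+c*yl])
E
python3 -c "
from h import *
p=loc(-.122,-.126,-.78);print(p,go(*p,.15,-.78))
print(w2px.__name__,go(*p,.042,-.78))"
```

```text
[ 0.42165534 -0.09527502] (array([-0.0928, -0.1099,  0.4961]), array([-0.0015,  0.0018,  0.5218]))
w2px (array([-0.0924, -0.1093,  0.7121]), array([-0.0015,  0.0018,  0.5218]))
```

jog_arm(
  motion="0 -0.02 -0.02 0.1 0 0 0.11; 0 -0.04 -0.045 0.2 0 0 0.22; 0 -0.06 -0.07 0.3 0 0 0.33; 0 -0.08 -0.09 0.4 0 0 0.43; 0 -0.093 -0.11 0.496 -0.001 0.001 0.522",
)

```text
time: 3.92
tool_pos: [0.421, -0.0947, 0.1485]
tool_rot: [-0.0, 0.924, -0.382, -0.0]
contact_force: [-0.2, -0.3, 0.3]
gripper_width: -0.005
grasp_force: 0.0
```

jog_arm(
  motion="0 0 0 0 0 0 0; 0 0 0 0.06 0 0 0; 0 0 0 0.12 0 0 0; 0 0 0 0.15 0 0 0; 0 0 0 0.15 0 0 0",
)

```text
time: 4.55
tool_pos: [0.4221, -0.0955, 0.0758]
tool_rot: [-0.0, 0.925, -0.38, -0.0]
contact_force: [0.2, -0.2, 0.4]
gripper_width: 0.001
grasp_force: 0.0
```

```bash
python3 - <<'E'
from h import *
f=grab_frame("wrist");cv2.imwrite("pics/w3.png",f["color"][...,::-1])
s=state();print(s["tool_pos"],s["tool_rot"],s["contact_force"])
p=loc(-.122,-.126,-.78);print(go(*p,.042,-.78))
E
```

```text
[ 0.42258018 -0.09567572  0.0765574 ] [-3.44063296e-04  9.24995640e-01 -3.79977405e-01  3.46752181e-04] [ 0.09090134 -0.66513592  1.05310306]
(array([-0.0019,  0.0008,  0.0691]), array([-0.0006, -0.0003,  0.0003]))
```

View pics/w3.png

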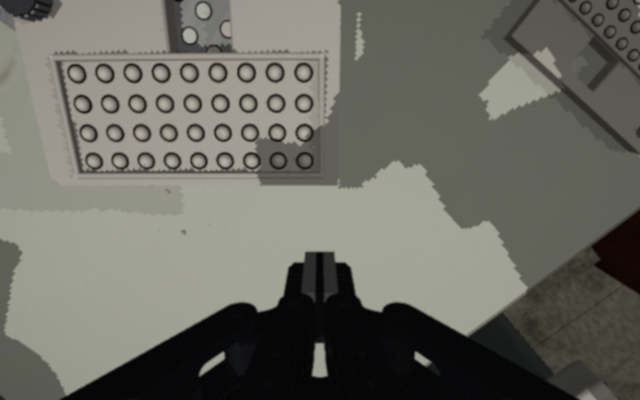

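The front edge lies square to the fingers: the free corner is at (338,185) and the fingertips at (320,252), just inside it. I'll go down to z 0.042 and forward 17 mm.

jog_arm(
  motion="0 -0.001 0 0.04 0 0 0; 0 -0.001 0 0.069 0 0 0; 0 -0.001 0.001 0.069 0 0 0; 0 0.015 0.001 0.069 0 0 0; 0 0.03 0.001 0.069 0 0 0",
)

```text
time: 5.22
tool_pos: [0.433, -0.1067, 0.0416]
tool_rot: [-0.0, 0.925, -0.38, 0.0]
contact_force: [0.0, 0.1, 0.3]
gripper_width: -0.005
grasp_force: 0.0
```

```bash
cat >> h.py <<'E'
def arc(t0,t1,xl=-.098,yl=-.126,n=5,z=.042):
    for t in np.linspace(t0,t1,n+1)[1:]:
        a,b=go(*loc(xl,yl,t),z,t);print(0,*a,*b)
E
python3 - <<'E'
from h import *
s=state();print(s["tool_pos"],s["contact_force"])
arc(-.82,-.62)
E
```

```text
[ 0.43298431 -0.10672752  0.04157146] [0.04686626 0.05018431 0.32276015]
0 0.0158 -0.0004 -0.0008 -0.0007 -0.0004 -0.0001
0 0.026 0.0073 -0.0008 -0.0006 -0.0004 -0.0268
0 0.0366 0.0145 -0.0008 -0.0006 -0.0004 -0.0534
0 0.0474 0.0213 -0.0008 -0.0006 -0.0005 -0.0801
0 0.0584 0.0276 -0.0008 -0.0006 -0.0005 -0.1068
```

jog_arm(
  motion="0 0.01 0 -0.001 -0.001 0 0; 0 0.021 0.006 -0.001 -0.001 0 -0.02; 0 0.033 0.013 -0.001 -0.001 0 -0.05; 0 0.046 0.021 -0.001 -0.001 0 -0.08; 0 0.058 0.028 -0.001 -0.001 0 -0.107",
)

```text
time: 5.85
tool_pos: [0.4425, -0.1366, 0.0411]
tool_rot: [0.0, 0.953, -0.304, -0.001]
contact_force: [-0.9, 0.1, 0.8]
gripper_width: -0.001
grasp_force: 0.6
```

```bash
python3 - <<'E'
from h import *
s=state();print(s["tool_pos"],s["contact_force"])
arc(-.62,-.36)
E
```

```text
[ 0.44254764 -0.13660848  0.04106813] [-0.90833675  0.05800468  0.77356093]
0 0.0163 0.009 -0.0019 0.0007 0.0015 -0.0337
0 0.0302 0.0181 -0.0019 0.0006 0.0015 -0.0683
0 0.0445 0.0266 -0.0019 0.0006 0.0016 -0.103
0 0.0592 0.0342 -0.002 0.0005 0.0016 -0.1377
0 0.0743 0.0411 -0.002 0.0005 0.0016 -0.1723
```

jog_arm(
  motion="0 0.015 0.009 -0.002 0 0.001 -0.034; 0 0.03 0.018 -0.002 0 0.001 -0.068; 0 0.044 0.0265 -0.002 0 0.001 -0.103; 0 0.059 0.034 -0.002 0 0.001 -0.138; 0 0.074 0.041 -0.002 0 0.001 -0.172",
)

```text
time: 6.48
tool_pos: [0.4607, -0.1748, 0.0419]
tool_rot: [0.0, 0.984, -0.179, -0.001]
contact_force: [-0.8, 0.5, 0.7]
gripper_width: 0.002
grasp_force: 0.6
```

```bash
python3 - <<'E'
from h import *
s=state();print(s["tool_pos"],s["contact_force"])
f=grab_frame("wrist");cv2.imwrite("pics/w4.png",f["color"][...,::-1])
arc(-.36,-.1)
E
```

```text
[ 0.4606701  -0.17483152  0.04192798] [-0.7606641   0.50032181  0.72756282]
0 0.0119 0.0087 0.0005 0.0009 -0.0001 -0.0343
0 0.0258 0.0178 0.0005 0.0009 -0.0001 -0.069
0 0.0401 0.0263 0.0006 0.0009 -0.0001 -0.1036
0 0.0548 0.0339 0.0006 0.0009 -0.0001 -0.1383
0 0.0699 0.0408 0.0006 0.0009 -0.0 -0.173
```

View pics/w4.png

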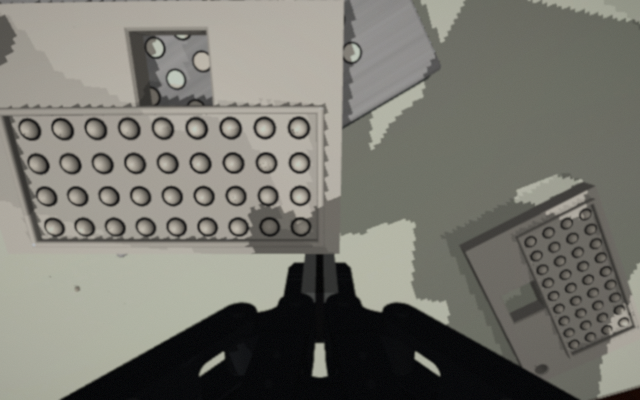

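The fingers (320,255) bear on the front edge next to the corner (340,250), and the plate is turning with them. I'll continue.

jog_arm(
  motion="0 0.012 0.009 0.0005 0.001 0 -0.034; 0 0.026 0.018 0.0005 0.001 0 -0.069; 0 0.04 0.026 0.0005 0.001 0 -0.104; 0 0.055 0.034 0.0005 0.001 0 -0.138; 0 0.07 0.041 0.0005 0.001 0 -0.173",
)

```text
time: 7.15
tool_pos: [0.4862, -0.2062, 0.0416]
tool_rot: [-0.001, 0.999, -0.051, -0.0]
contact_force: [-0.2, -0.0, 0.4]
gripper_width: -0.003
grasp_force: 0.5
```

```bash
python3 - <<'E'
from h import *
s=state();print(s["tool_pos"],s["contact_force"])
f=grab_frame("wrist")
arc(-.1,.06)
E
```

```text
[ 0.48619659 -0.20623101  0.04164328] [-0.21588956 -0.04648734  0.35674184]
0 0.008 0.0063 -0.0001 -0.0001 -0.0003 -0.0216
0 0.0164 0.0122 -0.0001 -0.0001 -0.0003 -0.043
0 0.0249 0.0178 -0.0001 -0.0001 -0.0003 -0.0643
0 0.0336 0.0231 -0.0001 -0.0001 -0.0003 -0.0856
0 0.0425 0.0282 -0.0001 -0.0001 -0.0003 -0.107
```

jog_arm(
  motion="0 0.008 0.006 0 0 0 -0.022; 0 0.016 0.012 0 0 0 -0.043; 0 0.025 0.018 0 0 0 -0.064; 0 0.034 0.023 0 0 0 -0.086; 0 0.042 0.028 0 0 0 -0.107",
)

```text
time: 7.82
tool_pos: [0.506, -0.2223, 0.0417]
tool_rot: [-0.0, 1.0, 0.03, 0.0]
contact_force: [-0.8, -0.4, 0.2]
gripper_width: 0.002
grasp_force: 0.4
```

```bash
python3 - <<'E'
from h import *
s=state();print(s["tool_pos"],s["contact_force"])
f=grab_frame("wrist");cv2.imwrite("pics/w5.png",f["color"][...,::-1])
arc(.06,.10)
E
```

```text
[ 0.50597567 -0.22233154  0.04171349] [-0.84432829 -0.39872407  0.23644704]
0 0.0025 0.0025 -0.0002 -0.0002 -0.0005 -0.0048
0 0.0046 0.0041 -0.0002 -0.0002 -0.0005 -0.0102
0 0.0066 0.0056 -0.0002 -0.0002 -0.0005 -0.0155
0 0.0087 0.0071 -0.0002 -0.0002 -0.0005 -0.0208
0 0.0107 0.0086 -0.0002 -0.0002 -0.0005 -0.0262
```

View pics/w5.png

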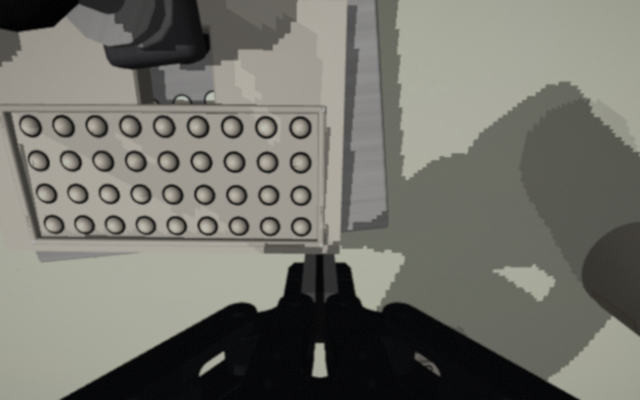

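The plate is nearly parallel to the deck edge (388,225) and the fingers are still on the corner. Next are slow 1 to 1.5 mm steps, feeling for the screw.

jog_arm(
  motion="0 0.0025 0.002 0 0 0 -0.005; 0 0.0045 0.004 0 0 0 -0.01; 0 0.0065 0.0055 0 0 0 -0.015; 0 0.0085 0.007 0 0 0 -0.02; 0 0.0105 0.0085 0 0 0 -0.026",
)

```text
time: 8.5
tool_pos: [0.5112, -0.2261, 0.0417]
tool_rot: [-0.0, 0.999, 0.049, 0.0]
contact_force: [-1.3, 0.3, 0.8]
gripper_width: 0.003
grasp_force: 0.5
```

```bash
python3 - <<'E'
from h import *
s=state();print(s["tool_pos"],s["contact_force"])
arc(.10,.13)
E
```

```text
[ 0.51123164 -0.22608544  0.04173693] [-1.29423853  0.26070758  0.81794371]
0 0.0031 0.0025 -0.0005 -0.0005 -0.0 -0.0054
0 0.0046 0.0036 -0.0005 -0.0005 -0.0 -0.0094
0 0.0061 0.0048 -0.0005 -0.0005 -0.0 -0.0134
0 0.0077 0.0059 -0.0005 -0.0005 -0.0 -0.0174
0 0.0092 0.007 -0.0005 -0.0005 -0.0 -0.0214
```

jog_arm(
  motion="0 0.001 0.0005 0 0 0 -0.002; 0 0.002 0.001 0 0 0 -0.004; 0 0.003 0.002 0 0 0 -0.006; 0 0.004 0.003 0 0 0 -0.008; 0 0.004 0.003 0 0 0 -0.008",
)

```text
time: 9.12
tool_pos: [0.5135, -0.2274, 0.0417]
tool_rot: [-0.0, 0.999, 0.055, 0.0]
contact_force: [-0.5, 0.7, -0.1]
gripper_width: 0.003
grasp_force: 0.2
```

jog_arm(
  motion="0 0.0005 0.0005 0 0 0 -0.002; 0 0.001 0.001 0 0 0 -0.003; 0 0.0015 0.001 0 0 0 -0.004; 0 0.002 0.0015 0 0 0 -0.005; 0 0.002 0.0015 0 0 0 -0.005",
)

```text
time: 9.75
tool_pos: [0.5144, -0.2281, 0.0417]
tool_rot: [-0.0, 0.998, 0.058, 0.0]
contact_force: [-1.1, 0.7, 0.0]
gripper_width: 0.002
grasp_force: 0.4
```

jog_arm(
  motion="0 0.0005 0.0005 0 0 0 -0.002; 0 0.001 0.001 0 0 0 -0.003; 0 0.0015 0.001 0 0 0 -0.004; 0 0.002 0.0015 0 0 0 -0.005; 0 0.0025 0.002 0 0 0 -0.006",
)

```text
time: 10.38
tool_pos: [0.5158, -0.2288, 0.0417]
tool_rot: [-0.0, 0.998, 0.063, 0.0]
contact_force: [0.3, 0.9, 0.4]
gripper_width: -0.0
grasp_force: 0.4
```

jog_arm(
  motion="0 0.0005 0.0005 0 0 0 -0.002; 0 0.001 0.001 0 0 0 -0.003; 0 0.0015 0.001 0 0 0 -0.004; 0 0.002 0.0015 0 0 0 -0.005; 0 0.0025 0.002 0 0 0 -0.006",
)

```text
time: 11.0
tool_pos: [0.5172, -0.2297, 0.0418]
tool_rot: [-0.0, 0.998, 0.067, 0.0]
contact_force: [-1.2, 0.1, -0.6]
gripper_width: 0.003
grasp_force: 0.4
```

jog_arm(
  motion="0 0.0005 0.0005 0 0 0 -0.001; 0 0.001 0.001 0 0 0 -0.003; 0 0.0015 0.001 0 0 0 -0.004; 0 0.002 0.0015 0 0 0 -0.005; 0 0.0025 0.0015 0 0 0 -0.006",
)

```text
time: 11.62
tool_pos: [0.5181, -0.2303, 0.0417]
tool_rot: [-0.0, 0.997, 0.072, -0.0]
contact_force: [-3.2, 0.7, 1.4]
gripper_width: -0.002
grasp_force: 1.5
```

jog_arm(
  motion="0 0.0005 0.0005 0 0 0 -0.001; 0 0.001 0.001 0 0 0 -0.003; 0 0.0015 0.001 0 0 0 -0.004; 0 0.002 0.0015 0 0 0 -0.005; 0 0.0025 0.0015 0 0 0 -0.006",
)

```text
time: 12.25
tool_pos: [0.5184, -0.2307, 0.0414]
tool_rot: [-0.001, 0.997, 0.077, -0.002]
contact_force: [-8.6, -0.1, 2.9]
gripper_width: -0.005
grasp_force: 3.9
```

jog_arm(
  motion="0 -0.0006 0 0 0 0 0; 0 -0.0006 0 0 0 0 0; 0 -0.0006 0 0 0 0 0; 0 -0.0006 0 0 0 0 0; 0 -0.0006 0 0 0 0 0",
)

```text
time: 12.88
tool_pos: [0.5184, -0.2307, 0.0414]
tool_rot: [-0.001, 0.997, 0.076, -0.001]
contact_force: [-6.5, 1.3, 3.1]
gripper_width: -0.003
grasp_force: 3.2
```

It's steady at about 6.6 N against the screw. I'll back off and rise.

jog_arm(
  motion="0 -0.005 0 0 0 0 0; 0 -0.02 0 0 0 0 0; 0 -0.05 0 0 0 0 0; 0 -0.08 0 -0.1 0 0 0; 0 -0.09 0 -0.2 0 0 0",
)

```text
time: 13.5
tool_pos: [0.4731, -0.2375, 0.1418]
tool_rot: [-0.001, 0.997, 0.076, -0.001]
contact_force: [0.7, -1.6, -0.1]
gripper_width: -0.003
grasp_force: 0.0
```

jog_arm(
  motion="0 0 0 -0.1 0 0 0; 0 0 0 -0.2 0 0 0; 0 0.04 -0.04 -0.2 0 0 0; 0 0.06 -0.06 -0.2 0 0 0; 0 0.06 -0.06 -0.2 0 0 0",
)

```text
time: 14.12
tool_pos: [0.4996, -0.2029, 0.2404]
tool_rot: [-0.001, 0.997, 0.077, -0.001]
contact_force: [-0.2, -0.4, -0.9]
gripper_width: -0.002
grasp_force: 0.0
```

```bash
python3 - <<'E'
from h import *
f=grab_frame("wrist");cv2.imwrite("pics/w6.png",f["color"][...,::-1])
s=state();print(s["tool_pos"],s["contact_force"])
for c in("wrist","top","side"):
    if c!="wrist": grab_frame(c)
    for t in ("plunger_knob","plate_slot","plate_corner"):
        for r in place_of(c,t)[:3]: print(c,t,round(r["p"],2),np.round(r["at"],4),w2px(f,r["at"]).round())
E
```

```text
[ 0.49934426 -0.20333713  0.2403173 ] [-0.0596224   0.08762837  0.05967821]
wrist plunger_knob 0.66 [ 0.6049 -0.1623  0.1187] [286.  49.]
wrist plate_corner 0.6 [ 0.5302 -0.2394  0.0418] [360. 151.]
wrist plate_corner 0.56 [ 0.4367 -0.3288  0.0097] [415. 236.]
top plate_slot 0.86 [ 0.5187 -0.6469  0.0149] [694. 211.]
top plate_slot 0.62 [ 0.3797 -0.2789  0.0073] [365. 271.]
top plate_corner 0.87 [ 0.4357 -0.3272  0.003 ] [412. 234.]
top plate_corner 0.57 [ 0.3947 -0.596   0.01  ] [608. 294.]
top plate_corner 0.4 [0.633  0.1542 0.0008] [-11. -15.]
side plunger_knob 0.45 [ 0.6049 -0.1588  0.1254] [280.  47.]
side plate_slot 0.77 [ 0.598  -0.1624  0.0525] [292.  67.]
side plate_slot 0.6 [ 0.5237 -0.6452  0.017 ] [697. 208.]
side plate_slot 0.58 [ 0.3808 -0.2769  0.0045] [363. 269.]
side plate_corner 0.94 [ 0.3975 -0.5959  0.0086] [608. 292.]
side plate_corner 0.73 [ 0.5286 -0.2363  0.0426] [356. 152.]
side plate_corner 0.66 [ 0.4361 -0.326   0.0054] [412. 234.]
```

View pics/w6.png

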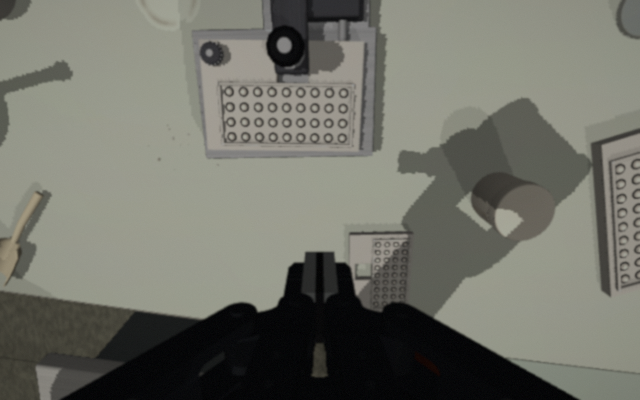

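The plate is closed square on the deck, its rear edge at the screw (344,30). The knob is at (285,46), about (0.605,-0.161). I'll move above it.

```bash
python3 - <<'E'
from h import *
f=grab_frame("wrist");print(px2w(f,285,46,.123))
print(go(.605,-.161,.15,.153))
E
```

```text
[ 0.60757362 -0.16283355  0.123     ]
(array([ 0.2203, -0.0525,  0.1837]), array([-0.0004, -0.0001, -0.0002]))
```

jog_arm(
  motion="0 0.08 -0.02 0 0 0 0; 0 0.16 -0.04 0 0 0 0; 0 0.222 -0.051 0.04 0 0 0; 0 0.222 -0.051 0.12 0 0 0; 0 0.222 -0.051 0.18 0 0 0",
)

```text
time: 15.4
tool_pos: [0.6059, -0.161, 0.1499]
tool_rot: [-0.001, 0.997, 0.077, -0.001]
contact_force: [0.6, 0.2, 0.2]
gripper_width: 0.002
grasp_force: 0.0
```

jog_arm(
  motion="0 0 0 0 0 0 0; 0 0 0 0.02 0 0 0; 0 0 0 0.03 0 0 0; 0 0 0 0.038 0 0 0; 0 0 0 0.04 0 0 0",
)

```text
time: 16.02
tool_pos: [0.606, -0.1615, 0.132]
tool_rot: [-0.0, 0.997, 0.076, 0.0]
contact_force: [-0.2, -0.9, 0.7]
gripper_width: 0.002
grasp_force: 0.0
```

```bash
python3 - <<'E'
from h import *
f=grab_frame("wrist");s=state();print(s["tool_pos"],s["contact_force"])
cv2.imwrite("pics/w7.png",f["color"][...,::-1])
print(go(.606,-.162,.12,.153))
E
```

```text
[ 0.60599004 -0.1615157   0.13187836] [-0.00199875 -0.46248592 -0.26025282]
(array([-0.0001,  0.001 ,  0.0238]), array([-0.0004, -0.0002, -0.0002]))
```

View pics/w7.png

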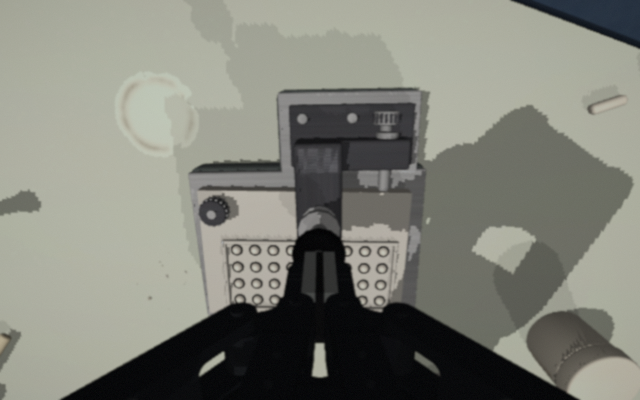

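The fingers are centred over the knob (320,240), and the screw tip meets the plate edge at (384,190). I'll press down slowly.

jog_arm(
  motion="0 0 0.001 0.008 0 0 0; 0 0 0.001 0.014 0 0 0; 0 0 0.001 0.02 0 0 0; 0 0 0.001 0.025 0 0 0; 0 0 0.001 0.028 0 0 0",
)

```text
time: 16.7
tool_pos: [0.6061, -0.162, 0.1183]
tool_rot: [-0.0, 0.997, 0.076, 0.0]
contact_force: [-2.4, -0.8, 5.2]
gripper_width: 0.001
grasp_force: 2.2
```

jog_arm(
  motion="0 0 0 0.002 0 0 0; 0 0 0 0.004 0 0 0; 0 0 0 0.006 0 0 0; 0 0 0 0.008 0 0 0; 0 0 0 0.01 0 0 0",
)

```text
time: 17.32
tool_pos: [0.6061, -0.162, 0.1128]
tool_rot: [-0.0, 0.997, 0.076, 0.0]
contact_force: [-1.6, 0.3, 3.8]
gripper_width: -0.004
grasp_force: 2.2
```

jog_arm(
  motion="0 0 0 0.002 0 0 0; 0 0 0 0.004 0 0 0; 0 0 0 0.006 0 0 0; 0 0 0 0.007 0 0 0; 0 0 0 0.008 0 0 0",
)

```text
time: 17.95
tool_pos: [0.6062, -0.162, 0.11]
tool_rot: [-0.0, 0.997, 0.076, 0.0]
contact_force: [-4.4, 0.9, 9.2]
gripper_width: -0.004
grasp_force: 4.8
```

jog_arm(
  motion="0 0 0 0.001 0 0 0; 0 0 0 0.002 0 0 0; 0 0 0 0.003 0 0 0; 0 0 0 0.004 0 0 0; 0 0 0 0.005 0 0 0",
)

```text
time: 18.58
tool_pos: [0.6062, -0.1621, 0.1086]
tool_rot: [-0.0, 0.997, 0.076, -0.0]
contact_force: [-7.1, 1.3, 14.1]
gripper_width: 0.003
grasp_force: 7.3
```

jog_arm(
  motion="0 0 0 0 0 0 0; 0 0 0 0 0 0 0; 0 0 0 0 0 0 0; 0 0 0 0 0 0 0; 0 0 0 0 0 0 0",
)

```text
time: 19.2
tool_pos: [0.6062, -0.1621, 0.1086]
tool_rot: [-0.0, 0.997, 0.076, -0.0]
contact_force: [-5.9, 2.0, 12.9]
gripper_width: 0.001
grasp_force: 6.8
```

jog_arm(
  motion="0 0 0 0.0008 0 0 0; 0 0 0 0.001 0 0 0; 0 0 0 0.001 0 0 0; 0 0 0 0.001 0 0 0; 0 0 0 0.001 0 0 0",
)

```text
time: 19.82
tool_pos: [0.6062, -0.1621, 0.1084]
tool_rot: [-0.0, 0.997, 0.076, -0.0]
contact_force: [-7.6, 2.7, 15.3]
gripper_width: -0.001
grasp_force: 7.5
```

jog_arm(
  motion="0 0 0 0 0 0 0; 0 0 0 0 0 0 0; 0 0 0 0 0 0 0; 0 0 0 0 0 0 0; 0 0 0 0 0 0 0",
)

```text
time: 20.45
tool_pos: [0.6062, -0.1621, 0.1084]
tool_rot: [-0.0, 0.997, 0.076, -0.0]
contact_force: [-7.6, 1.7, 14.7]
gripper_width: -0.004
grasp_force: 7.5
```

It's firm and steady at about 15 N, with no more travel. I'll lift straight up and back away.

jog_arm(
  motion="0 0 0 -0.005 0 0 0; 0 0 0 -0.03 0 0 0; 0 0 0 -0.1 0 0 0; 0 0 0 -0.2 0 0 0; 0 -0.08 0 -0.24 0 0 0",
)

```text
time: 21.08
tool_pos: [0.5688, -0.1687, 0.2299]
tool_rot: [0.001, 0.997, 0.077, 0.003]
contact_force: [0.1, -0.8, 0.0]
gripper_width: 0.001
grasp_force: 0.0
```

jog_arm(
  motion="0 -0.06 0 0 0 0 0; 0 -0.12 0 0 0 0 0; 0 -0.12 0 0 0 0 0; 0 -0.12 0 0 0 0 0; 0 -0.12 0 0 0 0 0",
)

```text
time: 21.7
tool_pos: [0.5078, -0.1772, 0.2257]
tool_rot: [-0.0, 0.997, 0.077, 0.0]
contact_force: [-0.3, 0.6, 0.7]
gripper_width: -0.002
grasp_force: 0.0
```

```bash
python3 - <<'E'
from h import *
f=grab_frame("wrist");c=f["color"][20:200,180:420,::-1];cv2.imwrite("pics/w8.png",cv2.resize(c,None,fx=3.3,fy=3.3,interpolation=cv2.INTER_CUBIC))
s=state();print(s["time"],s["tool_pos"],s["contact_force"])
for r in place_of("wrist","plunger_knob")[:2]: print(r)
E
```

```text
21.75 [ 0.50778763 -0.17712873  0.22567363] [ 0.42147719 -0.242382   -0.11836133]
{'at': [0.606, -0.1632, 0.1051], 'p': 0.82}
```

View pics/w8.png

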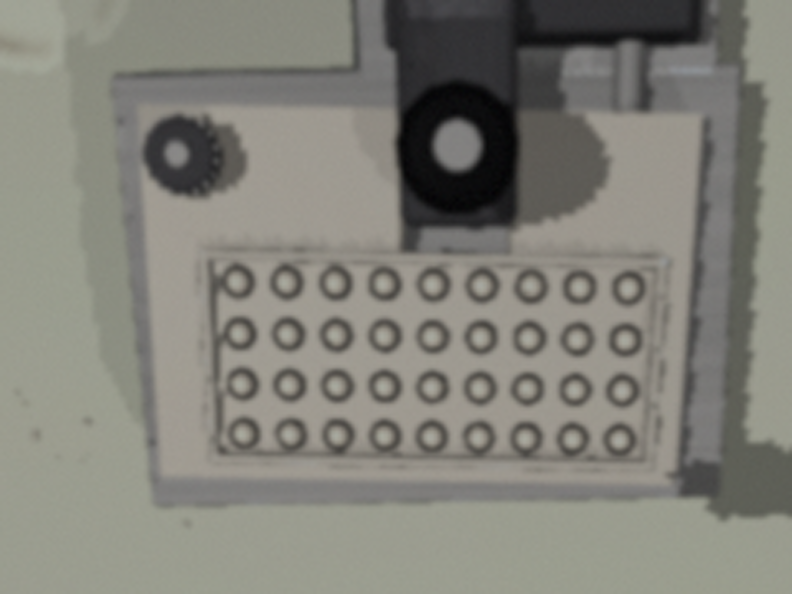

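The plate is closed with its rear edge on the screw tip (630,110 in the crop). The knob (457,147) has stayed down at about 0.105 m, and the arm is clear.

```bash
python3 -c "
from plant import *
print(job_done())"
```

```text
the job is handed in; nothing more can be done
None
```

The plate is closed on the stop screw (steady push about 6.6 N, brief peak about 9 N), the plunger is wedged firm at about 15 N, and the arm is clear; handed in at about 22 s, with no verdict returned.

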